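# Castle nut of the board holder: tighten to the next slot and pin it

### The job

Tighten the castle nut of the circuit-board holder (clockwise seen from above) until you feel it come up tight, then carry on only as far as the first slot that lines up with the cross hole in the spindle, without backing the nut off again. Then take the locking pin from its rest and gently push it through slot and hole until its shoulder is up against the nut, let go, and leave the other things on the bench where they are.

Things in the scene. Friction and masses are not known exactly. Their poses are not given: they have to be found in the camera images.
- holder: Board holder, fixed: round grey foot, 110 mm diameter, 20 mm high (hub 32 mm), with an arm along its own +y (top 40 mm above the bench, 34 mm wide) carrying a jaw frame with a phone board, 98 to 202 mm from the centre, 52 mm high. Origin: centre of the foot on the bench, z up. The upright spindle is its z axis; the cross hole runs along its x axis.
- cross_hole (a point): Centre of the cross hole, on the spindle axis 71 mm above the bench; axes as the holder's. The hole runs right through along x, 8.5 mm wide and high; the pin may enter from either side. The dark spindle is 24 mm in diameter, its end 85 mm above the bench, with a pale scribed line on the end face parallel to the hole.
- nut: Steel castle nut on the spindle. Origin: centre of its underside, 43 mm above the bench; z up; it turns without rising. Hexagon 46 mm across flats, 20 mm high, flats 30 degrees from its x axis and every 60 on. Tightening is clockwise from above. Turning it takes about 0.12 N m while loose and 0.7 N m once tight (dry friction: some of it lapses as you stop). It stays where left.
- nut_crown (a point): Centre of the crown's top, 77 mm above the bench; axes as the nut's. Crown: 22 mm outer radius, 14 mm high, six through slots 9 mm wide, open at the top, along the nut's +x and every 60 degrees. A slot pair lines up with the hole when the nut's x is at a multiple of 60 degrees to the holder's x; 4 degrees off still lets the pin in.
- nut_grip (a point): Mid-height of the hexagon, on the spindle axis, 53 mm above the bench. The nut comes tight after an unknown turn, 11 to 75 degrees from where it starts, often beyond a lined-up slot; the first slot to line up after that is 14 to 46 degrees farther on. (seat_c0 and nut_c0: hidden marks 18 mm off axis in washer and nut, that meet when tight and turn on together.)
- pin: Loose locking pin, about 70 g, level in its rest. Upright aluminium grip block 16 mm (x) by 14 mm (y), 40 mm high; a round steel shaft, 6 mm, rounded tip, points along +x, its axis 12 mm above the underside: shoulder of 12 mm diameter from x = 8 to 18 mm, thin shaft to x = 68 mm. Origin: centre of the block's underside, z up. Take the block from above, fingers closing along y.
- pin_mid (a point): The point on the shaft axis, 40 mm from the block's centre along the pin's x (28 mm behind the tip, 22 mm ahead of the shoulder), that lies at the centre of the cross hole when the shoulder is against the nut; axes as those of the pin.
- rest: Low black rest, fixed on the bench: a block 30 x 26 mm, 18 mm high, with a groove on top 10 mm wide and 9 mm deep in which the shaft lies. Its origin and axes are where those of the pin are at the start: the block spans x = 32 to 62 mm, and the pin's grip block stands on the bench beside it.
- tray: Grey divided parts tray, fixed, 120 x 90 mm, 22 mm high; not needed. Origin: centre of its underside.
- spray: Bystander: spray bottle, 44 mm diameter, 130 mm high, standing. Origin: centre of its underside.
- jar: Bystander: clear jar with lid, 70 mm diameter, 75 mm high. Origin: centre of its underside.
- blower: Bystander: dark rubber dust blower, 62 mm diameter, 110 mm high, standing on its flat. Origin: centre of its underside.
- phone: Bystander: black phone lying flat, 72 x 148 x 8 mm. Origin: centre of its underside; its length runs along its y.
- driver: Bystander: screwdriver lying flat, 150 mm long along its x. Origin: under its middle.
- plain_nut: Bystander: loose plain hexagon nut, 30 mm across flats, 15 mm high, without slots. Origin: centre of its underside.

How it is judged:
By the outcome, as a careful person would: the job done as asked, in the order asked, and still so for the second after the job is handed in, with the robot touching nothing.
It also fails if it takes over 64 s, if anything falls off the work surface, if the arm or the gripper's body presses on something with over 40 N, if the wrist force passes 120 N, or if a joint passes its speed limit or range.

### The arm

A 7-joint arm with a two-finger parallel gripper is mounted at the origin on the work surface. World frame = base frame: x ahead of the robot, y to its left, z up, the work surface at z = 0. Lengths are in m, angles in rad, forces in N, time in s.
With the tool pointing down it reaches from about 0.425 to 0.875 m from the base axis. Payload 4.7 kg.
Tool frame: the origin (TCP) lies midway between the tips of the shut fingers; the grasp point (between the pads) lies 19 mm behind it; z points along the fingers, y is the line along which they close (so a half turn about z gives the same grasp; the last joint's range is limited). The gripper opens to 87 mm and grips with 3 to 60 N. Pads are 19 mm wide; open, the fingers measure 117 mm over their backs; the gripper's body (75 mm by 190 mm) begins 51 mm behind the grasp point.
Start: joints at [-1.111, 0.321, -0.07, 1.45, 0.023, 1.371, -0.057], TCP at [0.28, 0.586, 0.223] pointing down, gripper open.
Joint ranges: [-2.86, 2.86], [-0.3, 2.09], [-1.38, 1.24], [0.06, 2.45], [-1.56, 4.7], [0.09, 2.05], [-2.69, 2.69]. Speed limits (rad/s): [2.57, 2.57, 3.14, 3.14, 3.14, 3.14, 3.14].

### API

Orientations are given as a rotation vector (axis times angle).
In Python, from bench import ctrl gives the robot as it stands. The module is installed in compiled form; this text tells all that it offers.
- The arm moves only by the shell command python3 -m handwheel 'ROWS' [FORCE]. ROWS is JSON, a list of rows, each a list of 7 numbers: the finger opening in m, from 0 to 0.087, then the shift along the tool's x, y, z in m, then the turn, a rotation vector about the tool's x, y, z in degrees. A call has 1 to 12 rows; each row shifts and turns the commanded pose from where the row before left it, along the tool's axes as they then stand; what a row does not reach is not made up. A row lasts 1/8 s, in which the tool goes at most 62.5 mm and 10.7 degrees, less where a joint would pass 70% of its speed; a pose out of reach is approached as far as the arm can. A call is refused whole if a number of a shift passes 0.0625 or a number of a turn 10.7, either way. A call with a gripper value outside its range is refused whole. The fingers move at their own pace and stop on an object; FORCE is the grip in N (left out, the last holds). Time passes only in rows, so rows that do not move let the fingers close. It gives the time, the measured TCP pose, the force, the opening and the grip force at its end, in the units of the state.
- ctrl.get_state(): the state, without advancing time (a new reading comes with each control period).
- ctrl.get_image(name): name is "scene" or "top" or "wrist"; returns (picture, depth): 480x640x3 uint8, blue, green, red; 480x640 float32, m along the optical axis (not along the pixel's ray), 0 where there is no reading.
- ctrl.camera_info(name): a dict with "intrinsics" (3x3 intrinsics, pixels), "R" (3x3) and "t" (3): a world point X has camera coordinates R X + t. Camera axes: x right, y down, z forward; pixel columns grow to the right and rows downward; lengths in m; the calibration is good to about 2 mm. The wrist camera is an equidistant fisheye: a pixel r from the principal point sees the ray r / f radians off the axis. A picture is of the moment at which its call begins: read the wrist's pose just before it. camera_info takes no time and is no camera call; for the wrist camera it gives the pose at the moment of the call.
- ctrl.close_job(): hands the job in; it is judged then, once.
The state is a dict: "time": time; "joint_positions": joint angles; "qd": joint speeds; "joint_torque": joint torques, N m; "position": TCP position; "tool_rot": TCP orientation; "ft_force": force on the tool from outside, world axes, zero at the start; "torque": the same for the moment, N m; "grip_width": opening from 0.0 (shut) to 1.0 (fully open); "grip_force": force on a finger pad.
Only numpy, scipy, OpenCV 4.12 (cv2) and the standard library are available. Lean on these libraries where they do the work, as an engineer would, in place of code of your own. Each camera call takes 0.05 s, during which the arm holds its last target. There are 200 camera calls.

## Working session

There is one attempt and no reset: what is moved stays moved. The work goes in short steps, Python scripts to look and compute and a shell command to move; the robot and the scene stay as the last step left them, time stands still between calls to the robot, and variables do not carry over. Pictures are saved under pics/ and viewed, at most 10 in all, crops included, and the job is handed in when it is done.

```bash
mkdir -p pics
cat > h.py <<'E'
import numpy as np, cv2, pickle
from bench import ctrl
from scipy.spatial.transform import Rotation as Ro
def snap(n):
    ci=ctrl.camera_info(n); im,d=ctrl.get_image(n); return im,d,ci
def ray(ci,u,v,fish=False):
    K=np.array(ci["intrinsics"]);R=np.array(ci["R"]);t=np.array(ci["t"])
    x=(u-K[0,2])/K[0,0];y=(v-K[1,2])/K[1,1]
    if fish:
        r=np.hypot(x,y)+1e-12; d=np.array([x/r*np.sin(r),y/r*np.sin(r),np.cos(r)])
    else: d=np.array([x,y,1.])
    return -R.T@t, R.T@d
def onplane(ci,u,v,z,fish=False):
    o,d=ray(ci,u,v,fish); return o+d*(z-o[2])/d[2]
def pt(ci,d,u,v):
    o,r=ray(ci,u,v); return o+r*d[int(v),int(u)]
def proj(ci,X,fish=False):
    K=np.array(ci["intrinsics"]);c=np.array(ci["R"])@np.array(X)+np.array(ci["t"])
    if fish:
        r=np.hypot(c[0],c[1]);th=np.arctan2(r,c[2]);x,y=c[0]/r*th,c[1]/r*th
    else: x,y=c[0]/c[2],c[1]/c[2]
    return np.array([K[0,0]*x+K[0,2],K[1,1]*y+K[1,2]])
def tri(a,b):
    (o1,d1),(o2,d2)=a,b; A=np.stack([d1,-d2],1); s=np.linalg.lstsq(A,o2-o1,rcond=None)[0]
    p,q=o1+d1*s[0],o2+d2*s[1]; return (p+q)/2,np.linalg.norm(p-q)
E
python3 - <<'E'
from h import *
s=ctrl.get_state();print({k:np.round(v,3) for k,v in s.items()})
D={}
for n in("scene","top","wrist"):
    D[n]=snap(n);cv2.imwrite(f"pics/{n}0.png",D[n][0])
    ci=D[n][2];print(n,np.round(ci["intrinsics"],1).tolist(),np.round(-np.array(ci["R"]).T@ci["t"],3),np.round(ci["R"],2).tolist())
pickle.dump(D,open("d0.pkl","wb"))
E
```

```text
{'time': np.float64(0.0), 'joint_positions': array([-1.111,  0.322, -0.07 ,  1.452,  0.023,  1.371, -0.057]), 'qd': array([-0.   ,  0.   , -0.001, -0.   ,  0.001, -0.001, -0.001]), 'joint_torque': array([-0.0000e+00, -4.9128e+01, -4.0400e-01, -3.1253e+01, -6.4000e-02,
        4.4000e-02,  0.0000e+00]), 'position': array([0.28 , 0.586, 0.221]), 'tool_rot': array([-6.940e-01, -3.064e+00,  3.000e-03]), 'ft_force': array([0.016, 0.987, 0.32 ]), 'torque': array([ 0.007, -0.024, -0.028]), 'grip_force': np.float64(0.0), 'grip_width': np.float64(0.998)}
scene [[491.5, 0.0, 318.6], [0.0, 491.5, 239.3], [0.0, 0.0, 1.0]] [1.197 0.162 0.862] [[-0.34, 0.94, 0.0], [0.71, 0.25, -0.66], [-0.62, -0.22, -0.75]]
top [[456.5, 0.0, 322.3], [0.0, 456.5, 247.0], [0.0, 0.0, 1.0]] [ 0.369 -0.09   0.967] [[-0.01, -1.0, 0.0], [-0.98, 0.01, -0.22], [0.22, -0.0, -0.98]]
wrist [[371.6, 0.0, 324.8], [0.0, 371.6, 237.6], [0.0, 0.0, 1.0]] [0.214 0.617 0.385] [[0.43, 0.9, -0.0], [0.87, -0.42, 0.26], [0.24, -0.11, -0.96]]
```

View pics/top0.png

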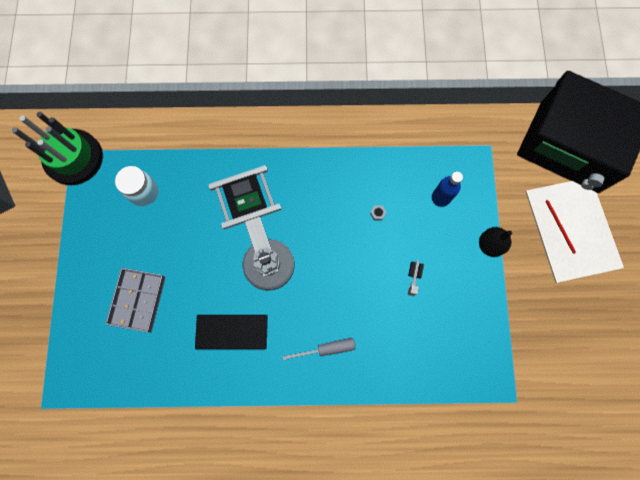

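View pics/scene0.png

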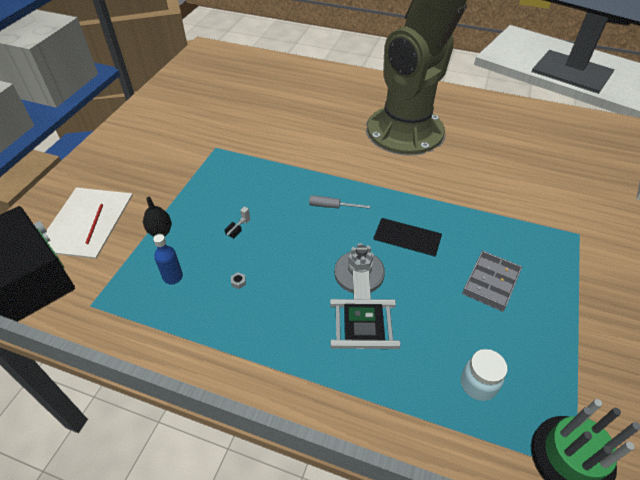

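Top view: holder foot at (268,263), arm pointing to the board at (245,197); pin block at (413,291), shaft towards (417,265) and the rest at (416,270). Scene view: nut at (361,254), pin at (243,215).

Run:
```python
from h import *
D=pickle.load(open("d0.pkl","rb"))
im,d,ci=D["top"]
hsv=cv2.cvtColor(im,cv2.COLOR_BGR2HSV)
def P(n,u,v,z): print(n,np.round(onplane(ci,u,v,z),4), 'depth', np.round(pt(ci,d,u,v),4))
P('foot',268,263,.02);P('nut',266,261,.08)
P('board',245,197,.05);P('pinblock',413,291,.04);P('resttop',416,270,.018);P('tipend',417,262,.015)
P('plain',378,213,.015);P('spray',455,178,.13);P('blower',495,241,.1)
P('phone',231,332,.008);P('driver',320,349,.01)
# foot/mats: non-blue blob
X=np.stack(np.meshgrid(np.arange(640),np.arange(480)),-1).reshape(-1,2)
R=np.array(ci["R"]);t=np.array(ci["t"]);K=np.array(ci["intrinsics"])
c=np.c_[(X[:,0]-K[0,2])/K[0,0],(X[:,1]-K[1,2])/K[1,1],np.ones(len(X))]*d.reshape(-1,1)
W=(c-t)@R
for nm,(a,b,e,f),lo,hi in [('spindle+crown',(240,295,235,290),.07,.1),('pinblock',(400,430,275,305),.03,.06),('foot',(230,305,230,300),.013,.026),('rest',(400,430,255,282),.012,.03)]:
    m=(X[:,0]>a)&(X[:,0]<b)&(X[:,1]>e)&(X[:,1]<f)&(W[:,2]>lo)&(W[:,2]<hi)
    w=W[m]; print(nm,m.sum(),w.mean(0).round(4),w.min(0).round(3),w.max(0).round(3))
```

```text
foot [0.5486 0.0219 0.02  ] depth [0.5382 0.0153 0.075 ]
nut [0.5413 0.0188 0.08  ] depth [0.5408 0.0184 0.0829]
board [0.6852 0.0688 0.05  ] depth [0.6853 0.0688 0.0498]
pinblock [ 0.4832 -0.2767  0.04  ] depth [ 0.4828 -0.2761  0.0429]
resttop [ 0.5301 -0.2899  0.018 ] depth [ 0.5308 -0.2907  0.0142]
tipend [ 0.5478 -0.2936  0.015 ] depth [ 0.5481 -0.294   0.0133]
plain [ 0.6572 -0.2151  0.015 ] depth [ 0.6573 -0.2152  0.0146]
spray [ 0.6914 -0.3526  0.13  ] depth [ 0.6919 -0.353   0.1288]
blower [ 0.5716 -0.4302  0.1   ] depth [ 0.5795 -0.4433  0.0665]
phone [0.4068 0.0978 0.008 ] depth [0.407  0.0984 0.0049]
driver [ 0.3703 -0.0858  0.01  ] depth [ 0.3702 -0.0858  0.0253]
spindle+crown 246 [0.5483 0.0224 0.0798] [0.528 0.001 0.07 ] [0.569 0.043 0.088]
pinblock 60 [ 0.4874 -0.2792  0.0392] [ 0.479 -0.288  0.031] [ 0.496 -0.272  0.046]
foot 1300 [0.541  0.0187 0.0193] [ 0.496 -0.031  0.013] [0.602 0.075 0.026]
rest 177 [ 0.5318 -0.2903  0.0164] [ 0.507 -0.306  0.012] [ 0.552 -0.275  0.022]
```

```bash
python3 -m handwheel '[[0.087,-0.0443,-0.0357,0,0,0,0],[0.087,-0.0443,-0.0357,0,0,0,0],[0.087,-0.0443,-0.0357,0,0,0,0],[0.087,-0.0443,-0.0357,0,0,0,0],[0.087,-0.0443,-0.0357,0,0,0,0],[0.087,-0.0443,-0.0357,0,0,0,0],[0.087,-0.0443,-0.0357,0,0,0,0],[0.087,-0.0443,-0.0357,0,0,0,0],[0.087,-0.0443,-0.0357,0,0,0,0],[0.087,-0.0443,-0.0357,0,0,0,0],[0.087,-0.0443,-0.0357,0,0,0,0],[0.087,0,0,0,0,0,0]]'
python3 - <<'E'
from h import *
s=ctrl.get_state();print(s["position"],s["tool_rot"],s["joint_positions"])
w=snap("wrist");pickle.dump(w,open("d1.pkl","wb"));im,d,ci=w
u,v=proj(ci,[.5483,.0224,.08],True);print(u,v)
u,v=int(u),int(v)
cv2.imwrite("pics/w1.png",cv2.resize(im[max(v-75,0):v+75,max(0,u-100):u+100],None,fx=4,fy=4,interpolation=cv2.INTER_CUBIC));print(max(0,u-100),max(v-75,0))
E
```

```text
time: 1.65
position: [0.5516, 0.0159, 0.2224]
tool_rot: [0.708, 3.06, -0.004]
ft_force: [-0.6, 0.6, 0.3]
grip_width: 0.998
grip_force: 0.0
[0.55158622 0.01591439 0.22244853] [ 0.70844768  3.05961414 -0.00402942] [-0.46542344  0.11099521  0.41926326  1.71320887 -0.04365159  1.32686743
  1.07780566]
331.06450613563305 218.534120235447
231 143
```

View pics/w1.png

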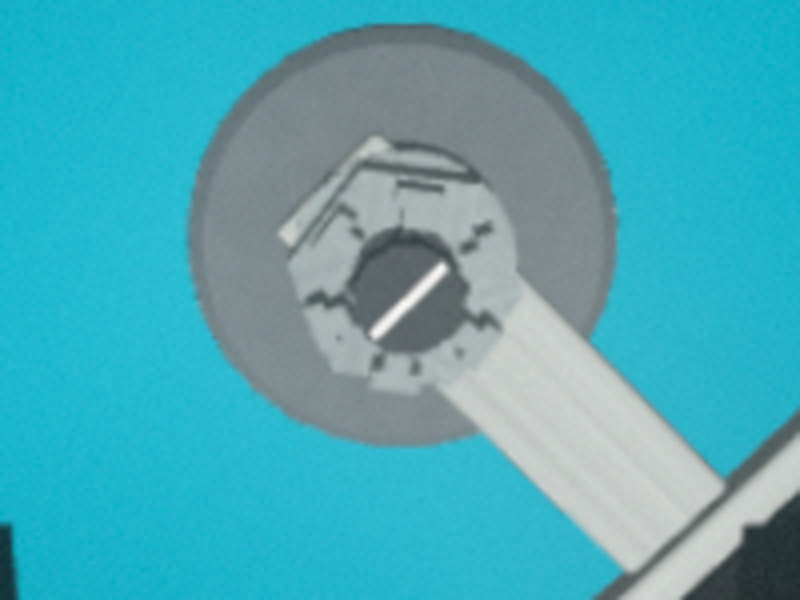

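The crop shows the spindle end at crop (410,292), its scribed line from (372,335) to (447,265), the arm running lower right, and slots too coarse to read. I'll go closer.

```bash
python3 -m handwheel '[[0.087,-0.02,0.003,0.035,0,0,0],[0.087,-0.02,0.003,0.035,0,0,0],[0.087,0,0,0,0,0,0]]'
python3 - <<'E'
from h import *
im,d,ci=pickle.load(open("d1.pkl","rb"))
a=onplane(ci,231+372/4,143+335/4,.085,True);b=onplane(ci,231+447/4,143+265/4,.085,True)
print("line",a,b,(a+b)/2,np.degrees(np.arctan2(*(b-a)[1::-1])))
s=ctrl.get_state();print(s["position"],s["tool_rot"])
w=snap("wrist");pickle.dump(w,open("d2.pkl","wb"));im,d,ci=w
u,v=map(int,proj(ci,[.5483,.0224,.08],True))
cv2.imwrite("pics/w2.png",cv2.resize(im[v-60:v+60,u-80:u+80],None,fx=5,fy=5,interpolation=cv2.INTER_CUBIC));print(u-80,v-60)
E
```

```text
time: 2.08
position: [0.5873, 0.0116, 0.1492]
tool_rot: [-0.691, -3.058, 0.003]
ft_force: [-1.7, -0.5, -0.3]
grip_width: 0.999
grip_force: 0.0
line [0.55100276 0.01447231 0.085     ] [0.5444439  0.03489376 0.085     ] [0.54772333 0.02468304 0.085     ] 107.80573513753622
[0.58729395 0.01155582 0.14924645] [-0.69086059 -3.05837578  0.00342347]
235 131
```

View pics/w2.png

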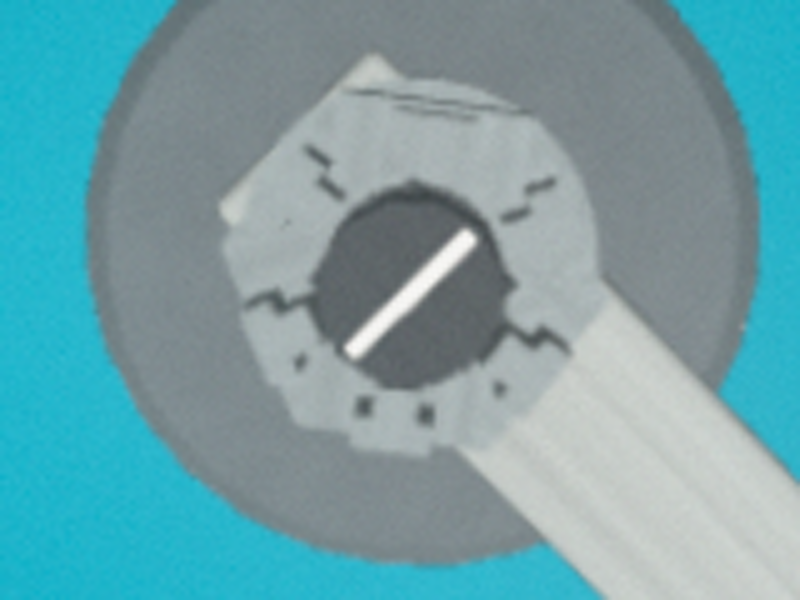

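The close view shows the spindle centre at crop (410,287), the scribed line from (350,352) to (475,235), a hex flat from (375,55) to (225,210), and slot marks such as the one at (395,410). The depth picture should give the slot angle.

```bash
cat >> h.py <<'E'
def cloud(w):
    im,d,ci=w; K=np.array(ci["intrinsics"]);R=np.array(ci["R"]);t=np.array(ci["t"])
    u,v=np.meshgrid(np.arange(640),np.arange(480)); x=(u-K[0,2])/K[0,0];y=(v-K[1,2])/K[1,1]
    r=np.hypot(x,y)+1e-9; k=np.tan(np.minimum(r,1.4))/r
    return (np.stack([x*k*d,y*k*d,d],-1).reshape(-1,3)-t)@R
def w2(ci,u,v,z): return onplane(ci,u,v,z,True)
def ang(p): return np.degrees(np.arctan2(p[1],p[0]))
E
python3 - <<'E'
from h import *
w=pickle.load(open("d2.pkl","rb"));im,d,ci=w
c=lambda x,y:(235+x/5,131+y/5)
a=w2(ci,*c(350,352),.085);b=w2(ci,*c(475,235),.085);print("line",(a+b)/2,ang(b-a))
o1=ray(pickle.load(open("d1.pkl","rb"))[2],231+410/4,143+300/4,True);print("tri",tri(o1,ray(ci,*c(412.5,293.5),True)))
e=w2(ci,*c(395,75),.063);f=w2(ci,*c(240,218),.063);print("flat top",e,f,ang(f-e)%60)
e=w2(ci,*c(375,55),.043);f=w2(ci,*c(225,210),.043);print("flat bot",e,f,ang(f-e)%60)
# foot circle at z=.02 from blue mask
hsv=cv2.cvtColor(im,cv2.COLOR_BGR2HSV)
for name in("d1.pkl","d2.pkl"):
    im1,d1,c1=pickle.load(open(name,"rb"));C=cloud((im1,d1,c1))
    for ctr in [((a+b)/2)[:2]]:
        q=C[:,:2]-ctr;r=np.hypot(*q.T);th=np.degrees(np.arctan2(q[:,1],q[:,0]))
        m=(r>.0145)&(r<.0205)&(C[:,2]>.05)&(C[:,2]<.095)
        ph=th[m]%60;z=C[m,2]
        print(name,m.sum(),[(i*4,round(float(np.mean(z[(ph>=i*4)&(ph<i*4+4)]))*1000,1)) for i in range(15)])
        s=np.sum((.08-z)*np.exp(1j*np.radians(6*ph)));print("slot phase",np.degrees(np.angle(s))/6%60)
    m=(r<.010)&(C[:,2]>.06);print("spindle z",np.median(C[m,2]))
E
```

```text
line [0.54739099 0.02460442 0.085     ] 107.84369154465077
tri (array([0.54696837, 0.02503657, 0.08884306]), np.float64(0.00015825205354009573))
flat top [0.52209343 0.03364503 0.063     ] [0.53034834 0.00641614 0.063     ] 46.865577125242496
flat bot [0.5181952  0.03161501 0.043     ] [0.52895568 0.0020865  0.043     ] 50.022242792115904
d1.pkl 842 [(0, 64.5), (4, 64.6), (8, 68.8), (12, 73.6), (16, 77.6), (20, 78.4), (24, 78.4), (28, 78.4), (32, 77.9), (36, 74.0), (40, 70.3), (44, 65.3), (48, 64.4), (52, 64.3), (56, 64.3)]
slot phase 56.52154782883814
spindle z 0.08670411262211658
d2.pkl 1514 [(0, 64.3), (4, 64.4), (8, 68.6), (12, 73.7), (16, 77.1), (20, 78.3), (24, 78.4), (28, 78.3), (32, 78.2), (36, 74.4), (40, 69.2), (44, 64.9), (48, 64.3), (52, 64.3), (56, 64.4)]
slot phase 56.28021570574341
spindle z 0.08760511311264838
```

```bash
cat >> h.py <<'E'
def rel(target,yaw_y=None):
    "shift in tool axes to target; turn about tool z to bring tool y to world angle"
    s=ctrl.get_state();R=Ro.from_rotvec(s["tool_rot"]).as_matrix();p=np.array(s["position"])
    y=ang(R[:,1]); print("t",round(float(s["time"]),2),"pos",p.round(4),"yawY",y.round(2),"tilt",np.degrees(R[:2,2]).round(2),"j7",round(float(s["joint_positions"][6]),2),"F",np.round(s["ft_force"],1),"M",np.round(s["torque"],2),"w",round(float(s["grip_width"])*87,1),"g",round(float(s["grip_force"]),1))
    if target is not None: print(" shift",(R.T@(np.array(target)-p)).round(4))
    if yaw_y is not None: print(" turn z",round(float((y-yaw_y+180)%360-180),2))
E
python3 -c "
from h import *
rel([.5474,.0246,.14],26.4)"
```

```text
t 2.12 pos [0.5881 0.0117 0.1513] yawY 64.56 tilt [-0.2 -0. ] j7 1.15 F [-0.9  0.3  1.1] M [0.   0.03 0.01] w 87.2 g 0.0
 shift [ 0.0422 -0.0058  0.0115]
 turn z 38.16
```

```bash
python3 -m handwheel '[[0.087,0.0422,-0.0058,0,0,0,0],[0.087,0,0,0,0,0,9.54],[0.087,0,0,0,0,0,9.54],[0.087,0,0,0,0,0,9.54],[0.087,0,0,0,0,0,9.54],[0.087,0,0,0,0,0,0],[0.087,0,0,0,0,0,0]]'
python3 - <<'E'
from h import *
rel([.5474,.0246,.048],26.4)
w=snap("wrist");C=cloud(w)
m=(C[:,2]>.0835)&(C[:,2]<.095)&(np.hypot(C[:,0]-.5474,C[:,1]-.0246)<.016)
print("spindle centroid",m.sum(),C[m].mean(0))
q=C[:,:2]-C[m].mean(0)[:2];r=np.hypot(*q.T);m=(r>.0145)&(r<.0205)&(C[:,2]>.05)&(C[:,2]<.095)
s=np.sum((.08-C[m,2])*np.exp(6j*np.arctan2(q[m,1],q[m,0])));print("slot phase",np.degrees(np.angle(s))/6%60)
E
```

```text
time: 3.0
position: [0.5489, 0.0239, 0.1536]
tool_rot: [1.652, 2.671, 0.002]
ft_force: [-0.2, -0.9, -0.5]
grip_width: 0.998
grip_force: 0.0
t 3.0 pos [0.5489 0.0239 0.1536] yawY 26.51 tilt [0.08 0.05] j7 0.44 F [-0.2 -0.9 -0.5] M [-0.03  0.02  0.02] w 86.9 g 0.0
 shift [ 0.0013 -0.0012  0.1056]
 turn z 0.11
spindle centroid 1000 [0.5464653  0.02496483 0.08651024]
slot phase 56.4782548361421
```

```bash
python3 -m handwheel '[[0.087,0.0015,-0.001,0.035,0,0,0],[0.087,0,0,0.035,0,0,0],[0.087,0,0,0.02,0,0,0],[0.087,0,0,0.013,0,0,0],[0.087,0,0,0,0,0,0],[0.087,0,0,0,0,0,0]]'
python3 -c "
from h import *
rel([.5472,.0247,.048],26.45)"
python3 -m handwheel '[[0.04,0,0,0,0,0,0],[0.04,0,0,0,0,0,0],[0.04,0,0,0,0,0,0],[0.04,0,0,0,0,0,0],[0.04,0,0,0,0,0,0],[0.04,0,0,0,0,0,0]]' 12
python3 -c "
from h import *
rel([.5472,.0247,.048],26.45)"
```

```text
time: 3.8
position: [0.548, 0.0241, 0.0505]
tool_rot: [1.657, 2.668, 0.002]
ft_force: [0.5, -0.4, 1.1]
grip_width: 1.002
grip_force: 0.0
t 3.8 pos [0.548  0.0241 0.0505] yawY 26.31 tilt [0.1  0.02] j7 0.49 F [ 0.5 -0.4  1.1] M [-0.01  0.03  0.03] w 87.2 g 0.0
 shift [ 0.0009 -0.0005  0.0025]
 turn z -0.14
time: 4.55
position: [0.5479, 0.0244, 0.0497]
tool_rot: [1.657, 2.668, 0.002]
ft_force: [3.3, 1.2, -0.7]
grip_width: 0.531
grip_force: 12.0
t 4.55 pos [0.5479 0.0244 0.0497] yawY 26.32 tilt [0.09 0.02] j7 0.49 F [ 3.3  1.2 -0.7] M [ 0.11 -0.39  0.02] w 46.2 g 12.0
 shift [ 0.0006 -0.0005  0.0017]
 turn z -0.13
```

```bash
python3 -m handwheel '[[0.04,0,0,0,0,0,0],[0.04,0,0,0,0,0,0],[0.04,0,0,0,0,0,0],[0.04,0,0,0,0,0,3],[0.04,0,0,0,0,0,3],[0.04,0,0,0,0,0,3]]' 55
python3 -c "
from h import *
rel(None,26.32)"
for i in 1; do python3 -m handwheel '[[0.04,0,0,0,0,0,3],[0.04,0,0,0,0,0,3]]'; python3 -c "
from h import *
rel(None,26.32)"; done
```

```text
time: 5.3
position: [0.5479, 0.0245, 0.0498]
tool_rot: [1.863, 2.528, 0.002]
ft_force: [3.8, 2.0, -2.7]
grip_width: 0.524
grip_force: 55.0
t 5.3 pos [0.5479 0.0245 0.0498] yawY 17.23 tilt [0.09 0.02] j7 0.33 F [ 3.8  2.  -2.7] M [ 0.35 -0.97  0.12] w 45.6 g 55.0
 turn z -9.09
time: 5.55
position: [0.5479, 0.0244, 0.0498]
tool_rot: [1.993, 2.427, 0.002]
ft_force: [5.1, 1.4, -2.8]
grip_width: 0.523
grip_force: 55.0
t 5.55 pos [0.5479 0.0244 0.0498] yawY 11.23 tilt [0.09 0.02] j7 0.23 F [ 5.1  1.4 -2.8] M [ 0.36 -0.97  0.07] w 45.5 g 55.0
 turn z -15.09
```

```bash
python3 -m handwheel '[[0.04,0,0,0,0,0,3]]' >/dev/null; python3 -c "
from h import *
rel(None,26.32)"
python3 -m handwheel '[[0.04,0,0,0,0,0,3]]' >/dev/null; python3 -c "
from h import *
rel(None,26.32)"
python3 -m handwheel '[[0.04,0,0,0,0,0,3]]' >/dev/null; python3 -c "
from h import *
rel(None,26.32)"
```

```text
t 5.67 pos [0.5479 0.0245 0.0497] yawY 8.23 tilt [0.09 0.02] j7 0.18 F [ 5.1  1.6 -3. ] M [ 0.28 -0.97  0.09] w 45.6 g 55.0
 turn z -18.09
t 5.8 pos [0.5479 0.0244 0.0497] yawY 5.23 tilt [0.09 0.02] j7 0.13 F [ 5.3  1.1 -2.9] M [ 0.34 -0.97  0.11] w 45.6 g 55.0
 turn z -21.09
t 5.92 pos [0.5479 0.0245 0.0497] yawY 2.23 tilt [0.09 0.02] j7 0.08 F [ 4.4  1.5 -2.9] M [ 0.28 -0.98  0.13] w 45.6 g 55.0
 turn z -24.09
```

```bash
python3 -m handwheel '[[0.04,0,0,0,0,0,3]]' >/dev/null; python3 -c "
from h import *
rel(None,26.32)"
python3 -m handwheel '[[0.04,0,0,0,0,0,3]]' >/dev/null; python3 -c "
from h import *
rel(None,26.32)"
python3 -m handwheel '[[0.04,0,0,0,0,0,3]]' >/dev/null; python3 -c "
from h import *
rel(None,26.32)"
python3 -m handwheel '[[0.04,0,0,0,0,0,3]]' >/dev/null; python3 -c "
from h import *
rel(None,26.32)"
python3 -m handwheel '[[0.04,0,0,0,0,0,3]]' >/dev/null; python3 -c "
from h import *
rel(None,26.32)"
```

```text
t 6.05 pos [0.5479 0.0245 0.0497] yawY -0.77 tilt [0.09 0.02] j7 0.03 F [ 5.4  1.7 -2.8] M [ 0.31 -0.93  0.11] w 45.1 g 55.0
 turn z -27.09
t 6.17 pos [0.5479 0.0244 0.0497] yawY -3.77 tilt [0.09 0.02] j7 -0.02 F [ 5.   0.9 -2.2] M [ 0.28 -0.99  0.07] w 45.7 g 55.0
 turn z -30.09
t 6.3 pos [0.5479 0.0244 0.0498] yawY -6.77 tilt [0.09 0.02] j7 -0.07 F [ 4.9  1.5 -2.3] M [ 0.3  -0.96  0.14] w 45.4 g 55.0
 turn z -33.09
t 6.42 pos [0.5479 0.0244 0.0498] yawY -9.77 tilt [0.09 0.02] j7 -0.11 F [ 5.4  1.1 -2.8] M [ 0.31 -0.89  0.13] w 45.6 g 55.0
 turn z -36.09
t 6.55 pos [0.5479 0.0244 0.0498] yawY -12.78 tilt [0.1  0.02] j7 -0.16 F [ 4.1  1.4 -3.1] M [ 0.28 -0.91  0.11] w 45.3 g 55.0
 turn z -39.1
```

```bash
python3 -m handwheel '[[0.04,0,0,0,0,0,3]]' >/dev/null; python3 -c "
from h import *
rel(None,26.32)"
python3 -m handwheel '[[0.04,0,0,0,0,0,3]]' >/dev/null; python3 -c "
from h import *
rel(None,26.32)"
python3 -m handwheel '[[0.04,0,0,0,0,0,3]]' >/dev/null; python3 -c "
from h import *
rel(None,26.32)"
python3 -m handwheel '[[0.04,0,0,0,0,0,3]]' >/dev/null; python3 -c "
from h import *
rel(None,26.32)"
python3 -m handwheel '[[0.04,0,0,0,0,0,3]]' >/dev/null; python3 -c "
from h import *
rel(None,26.32)"
```

```text
t 6.67 pos [0.548  0.0244 0.0498] yawY -15.73 tilt [0.1  0.01] j7 -0.21 F [ 4.2  1.4 -2.5] M [ 0.3  -0.93  0.71] w 45.3 g 55.1
 turn z -42.05
t 6.8 pos [0.548  0.0244 0.0498] yawY -18.66 tilt [ 0.09 -0.01] j7 -0.26 F [ 4.6  1.4 -2.9] M [ 0.26 -0.96  0.67] w 45.4 g 55.1
 turn z -44.98
t 6.92 pos [0.548  0.0244 0.0498] yawY -21.65 tilt [ 0.1  -0.02] j7 -0.31 F [ 4.5  1.2 -2.1] M [ 0.27 -0.95  0.71] w 45.6 g 55.1
 turn z -47.97
t 7.05 pos [0.5479 0.0245 0.0498] yawY -24.65 tilt [ 0.09 -0.01] j7 -0.36 F [ 5.7  1.7 -2.1] M [ 0.23 -0.95  0.72] w 45.3 g 55.1
 turn z -50.97
t 7.17 pos [0.5479 0.0244 0.0497] yawY -27.65 tilt [ 0.09 -0.02] j7 -0.41 F [ 5.1  1.1 -4. ] M [ 0.29 -0.94  0.75] w 45.1 g 55.1
 turn z -53.97
```

Torque jumped from 0.12 to 0.7 N m at about 41° of turn, so the nut is tight. The slot then lines up at a tool-y yaw of about -42.2°.

```bash
python3 -m handwheel '[[0.04,0,0,0,0,0,4],[0.04,0,0,0,0,0,4],[0.04,0,0,0,0,0,4],[0.04,0,0,0,0,0,2.4],[0.04,0,0,0,0,0,0],[0.04,0,0,0,0,0,0]]'; python3 -c "
from h import *
rel(None,26.32)"
python3 -m handwheel '[[0.06,0,0,0,0,0,0],[0.087,0,0,0,0,0,0],[0.087,0,0,0,0,0,0],[0.087,0,0,0,0,0,0],[0.087,0,0,0,0,0,0],[0.087,0,0,-0.04,0,0,0],[0.087,0,0,-0.06,0,0,0],[0.087,0,0,-0.03,0,0,0],[0.087,-0.02,0,0,0,0,0],[0.087,-0.02,0,0,0,0,0],[0.087,0,0,0,0,0,0]]'
python3 - <<'E'
from h import *
rel(None)
w=snap("wrist");pickle.dump(w,open("d3.pkl","wb"));C=cloud(w);ci=w[2]
m=(C[:,2]>.0835)&(C[:,2]<.095)&(np.hypot(C[:,0]-.5474,C[:,1]-.0246)<.016)
print("spindle centroid",m.sum(),C[m].mean(0))
q=C[:,:2]-C[m].mean(0)[:2];r=np.hypot(*q.T);m=(r>.0145)&(r<.0205)&(C[:,2]>.05)&(C[:,2]<.095)
s=np.sum((.08-C[m,2])*np.exp(6j*np.arctan2(q[m,1],q[m,0])));print("slot phase",np.degrees(np.angle(s))/6%60)
# scribed line: bright pixels within spindle radius
im=cv2.cvtColor(w[0],cv2.COLOR_BGR2GRAY).reshape(-1);m=(r<.0105)&(im>160)
p=np.array([w2(ci,u,v,.085) for v,u in zip(*np.unravel_index(np.where(m)[0],(480,640)))])[:,:2];cc=p.mean(0)
e=np.linalg.svd(p-cc)[2][0];print("line",len(p),cc,ang(e)%180, (ang(e))%60)
u,v=map(int,proj(ci,[.548,.0245,.08],True))
cv2.imwrite("pics/w3.png",cv2.resize(w[0][v-60:v+60,u-80:u+80],None,fx=5,fy=5,interpolation=cv2.INTER_CUBIC))
E
```

```text
time: 7.92
position: [0.5479, 0.0244, 0.0498]
tool_rot: [2.869, 1.278, 0.002]
ft_force: [5.0, 1.0, -3.6]
grip_width: 0.522
grip_force: 55.0
t 7.92 pos [0.5479 0.0244 0.0498] yawY -42.0 tilt [0.1  0.01] j7 -0.65 F [ 5.   1.  -3.6] M [ 0.34 -0.96  0.47] w 45.4 g 55.0
 turn z -68.32
time: 9.3
position: [0.5183, -0.0076, 0.1783]
tool_rot: [-2.872, -1.27, 0.003]
ft_force: [-0.4, 0.5, -0.2]
grip_width: 0.999
grip_force: 0.0
t 9.3 pos [ 0.5183 -0.0076  0.1783] yawY -42.28 tilt [-0.14  0.02] j7 -0.73 F [-0.4  0.5 -0.2] M [-0.08  0.11 -0.01] w 86.9 g 0.0
spindle centroid 894 [0.54692428 0.02449894 0.08649767]
slot phase 49.2102717835379
line 117 [0.54663862 0.02431445] 108.76647812254289 48.76647812254289
```

The slots now line up with the scribed line to within 0.5° (49.2° against 48.8°). Next I'll look at the pin.

```bash
python3 -m handwheel '[[0.087,-0.0443,0.0319,0.003,0,0,0],[0.087,-0.0443,0.0319,0.003,0,0,0],[0.087,-0.0443,0.0319,0.003,0,0,0],[0.087,-0.0443,0.0319,0.003,0,0,0],[0.087,-0.0443,0.0319,0.003,0,0,0],[0.087,0,0,0,0,0,10.1],[0.087,0,0,0,0,0,10.1],[0.087,0,0,0,0,0,10.1],[0.087,0,0,0,0,0,10.1],[0.087,0,0,0,0,0,10.1],[0.087,0,0,0,0,0,10.1],[0.087,0,0,0,0,0,0]]'
python3 - <<'E'
from h import *
rel([.487,-.279,.16],-103)
w=snap("wrist");pickle.dump(w,open("d4.pkl","wb"));ci=w[2];C=cloud(w)
m=(C[:,2]>.032)&(C[:,2]<.055)&(np.hypot(C[:,0]-.487,C[:,1]+.279)<.03);print("block",m.sum(),C[m].mean(0),C[m].min(0),C[m].max(0))
p=C[m][:,:2]; print(cv2.minAreaRect((p*1000).astype(np.float32)))
u,v=map(int,proj(ci,[.51,-.284,.02],True));print(u-80,v-60)
cv2.imwrite("pics/w4.png",cv2.resize(w[0][v-60:v+60,u-80:u+80],None,fx=5,fy=5,interpolation=cv2.INTER_CUBIC))
E
```

```text
time: 10.85
position: [0.4904, -0.2763, 0.1638]
tool_rot: [3.122, -0.343, -0.002]
ft_force: [-0.1, -0.1, 0.7]
grip_width: 1.0
grip_force: 0.0
t 10.85 pos [ 0.4904 -0.2763  0.1638] yawY -102.55 tilt [-0.08 -0.02] j7 -1.09 F [-0.1 -0.1  0.7] M [-0.04  0.17  0.01] w 87.0 g 0.0
 shift [-0.0027  0.0034  0.0038]
 turn z 0.45
block 388 [ 0.48649306 -0.27888206  0.04043142] [ 0.47683979 -0.28695044  0.03221573] [ 0.49505701 -0.27049537  0.0430736 ]
((485.6947326660156, -278.7195739746094), (13.740262985229492, 16.742151260375977), 76.91510772705078)
248 138
```

View pics/w4.png

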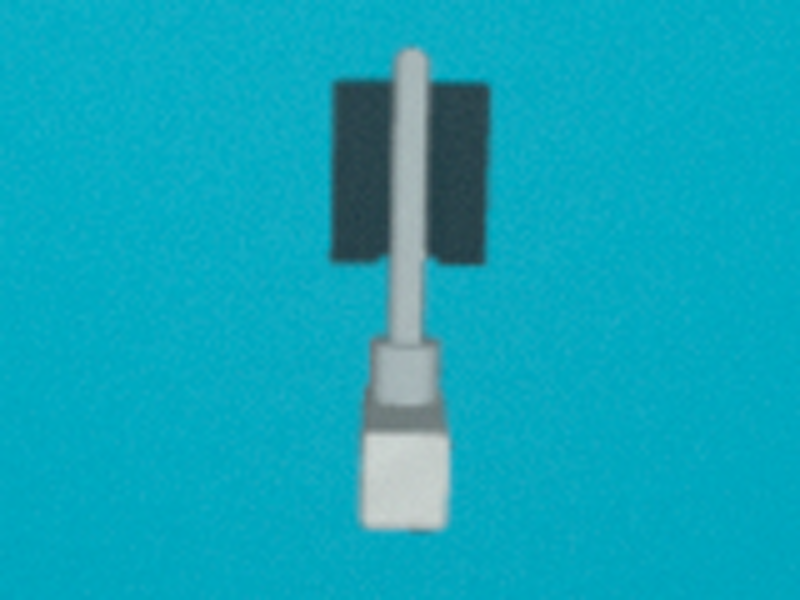

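The view shows the block top at crop (404,480), the shaft from (406,340) to its tip at (412,52), and the rest centred at (411,172).

Run:
```python
from h import *
ci=pickle.load(open("d4.pkl","rb"))[2]
c=lambda x,y:(248+x/5,138+y/5)
tip=w2(ci,*c(412,50),.012);sh=w2(ci,*c(406,340),.012);bl=w2(ci,*c(404,480),.04)
print(tip,sh,bl,"shaft",ang(tip-sh),"block-tip",ang(tip-bl),np.hypot(*(tip-bl)[:2]))
im,d,ct=pickle.load(open("d0.pkl","rb"))["top"]
hs=cv2.cvtColor(im[275:305,400:430],cv2.COLOR_BGR2HSV);mm=(hs[...,1]<70)&(hs[...,2]>170);ys,xs=np.where(mm);print("top blk px",xs.mean()+400,ys.mean()+275,mm.sum())
print("tri",tri(ray(ct,xs.mean()+400,ys.mean()+275),ray(ci,*c(404,480),True)))
a=ang(tip-bl);b=bl[:2]
rel([b[0]+.0008,b[1],.05],a-90)
```

```text
[ 0.55060772 -0.29492153  0.012     ] [ 0.50218809 -0.28321014  0.012     ] [ 0.4851247  -0.27879463  0.04      ] shaft -13.597149951287296 block-tip -13.835253061621934 0.067439623483815
top blk px 414.14285714285717 286.14285714285717 70
tri (array([ 0.4900749 , -0.27797782,  0.05529862]), np.float64(0.003624295384246808))
t 10.9 pos [ 0.4904 -0.2763  0.1639] yawY -102.47 tilt [-0.06 -0.01] j7 -1.08 F [-0.2 -0.   0.3] M [-0.06  0.15 -0.04] w 86.7 g 0.0
 shift [-0.0037  0.0033  0.1139]
 turn z 1.37
```

```bash
python3 -m handwheel '[[0.05,-0.0037,0.0033,0.03,0,0,1.3],[0.05,0,0,0.05,0,0,0],[0.05,0,0,0.04,0,0,0],[0.05,0,0,0.02,0,0,0],[0.05,0,0,0,0,0,0],[0.05,0,0,0,0,0,0]]'
python3 -c "
from h import *
rel([.4859,-.2788,.012],-103.8)"
```

```text
time: 11.65
position: [0.487, -0.2801, 0.026]
tool_rot: [3.118, -0.382, 0.004]
ft_force: [-0.0, 0.8, -0.8]
grip_width: 0.583
grip_force: 0.0
t 11.65 pos [ 0.487  -0.2801  0.026 ] yawY -103.97 tilt [ 0.13 -0.06] j7 -0.96 F [-0.   0.8 -0.8] M [-0.01  0.18  0.03] w 50.7 g 0.0
 shift [-0.0014 -0.001   0.014 ]
 turn z -0.17
```

```bash
python3 -m handwheel '[[0.05,-0.001,-0.001,0.013,0,0,0],[0.05,0,0,0,0,0,0],[0.0,0,0,0,0,0,0],[0.0,0,0,0,0,0,0],[0.0,0,0,0,0,0,0],[0.0,0,0,0,0,0,0]]' 25
python3 -c "
from h import *
rel(None)"
python3 -m handwheel '[[0,0,0,-0.02,0,0,0],[0,0,0,-0.04,0,0,0],[0,0,0,-0.05,0,0,0],[0,0,0,-0.03,0,0,0],[0,0,0,0,0,0,0],[0,0,0,0,0,0,0]]'
python3 - <<'E'
from h import *
rel(None)
s=ctrl.get_state();w=snap("wrist");pickle.dump(w,open("d5.pkl","wb"));ci=w[2]
R=Ro.from_rotvec(s["tool_rot"]).as_matrix();p=s["position"]+R@[.04,0,0]
u,v=map(int,proj(ci,p,True));print(u-80,v-60)
cv2.imwrite("pics/w5.png",cv2.resize(w[0][v-60:v+60,u-80:u+80],None,fx=5,fy=5,interpolation=cv2.INTER_CUBIC))
E
```

```text
time: 12.4
position: [0.4852, -0.2781, 0.0116]
tool_rot: [-3.118, 0.383, -0.0]
ft_force: [-0.5, 0.1, -0.1]
grip_width: 0.204
grip_force: 0.0
t 12.4 pos [ 0.4852 -0.2781  0.0116] yawY -104.0 tilt [0.01 0.  ] j7 -0.95 F [-0.5  0.1 -0.1] M [-0.05  0.12  0.02] w 17.7 g 0.0
time: 13.15
position: [0.4848, -0.2777, 0.1514]
tool_rot: [-3.117, 0.383, 0.0]
ft_force: [0.6, -1.0, -1.0]
grip_width: 0.159
grip_force: 25.0
t 13.15 pos [ 0.4848 -0.2777  0.1514] yawY -104.0 tilt [-0.01  0.05] j7 -1.09 F [ 0.6 -1.  -1. ] M [-0.03  0.2  -0.  ] w 13.8 g 25.0
244 147
```

View pics/w5.png

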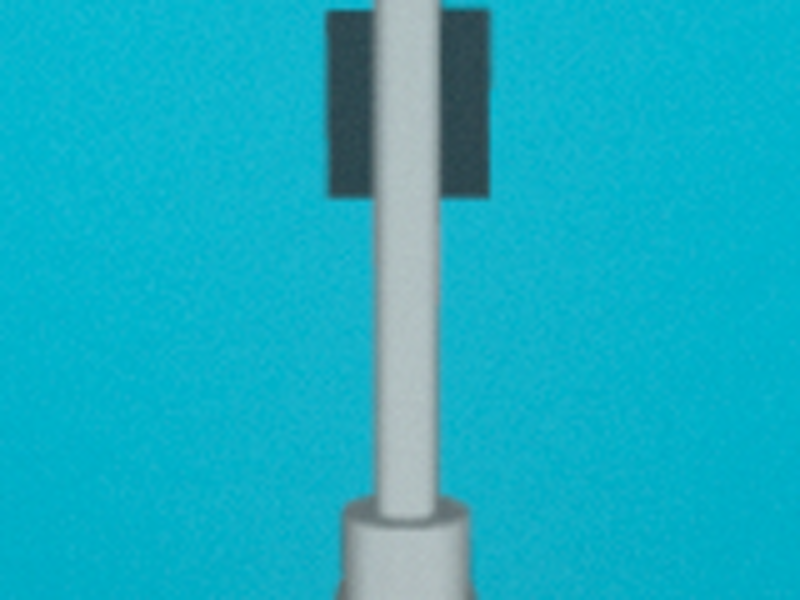

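The pin is held, with its shaft running straight up the picture at crop x≈407. The lift began before the fingers had fully closed, so I'll measure the shaft in the tool frame.

Run:
```python
from h import *
s=ctrl.get_state();w=snap("wrist");C=cloud(w)
R=Ro.from_rotvec(s["tool_rot"]).as_matrix();q=(C-s["position"])@R
mat=C[(np.abs(q[:,1])>.05)&(np.abs(q[:,1])<.08)&(np.abs(q[:,0]-.04)<.03),2];print("mat z",np.median(mat))
m=(C[:,2]>.05)&(q[:,0]>.022)&(q[:,0]<.075)&(np.abs(q[:,1])<.012)
print("tip x max",np.percentile(q[m,0],99.5))
for a in range(22,70,6):
    k=m&(q[:,0]*1000>=a)&(q[:,0]*1000<a+6); print(a,k.sum(),"ymid",((q[k,1].max()+q[k,1].min())/2).round(4),"ztop",np.percentile(q[k,2],15).round(4))
sh=(C[:,2]>.05)&(q[:,0]>.005)&(q[:,0]<.02)&(np.abs(q[:,1])<.009)&(q[:,2]>-.008);
for a in range(6,22,2):
    k=sh&(q[:,0]*1000>=a)&(q[:,0]*1000<a+2); print(a,k.sum(),np.percentile(q[k,2],15).round(4) if k.sum() else '')
```

```text
mat z 0.24342600377089416
tip x max 0.07009682381506441
22 13217 ymid 0.0 ztop -0.1212
28 3028 ymid 0.0 ztop -0.0897
34 607 ymid 0.0 ztop -0.0924
40 174 ymid 0.0005 ztop 0.0003
46 168 ymid 0.0005 ztop 0.0004
52 178 ymid 0.0005 ztop 0.0003
58 170 ymid 0.0005 ztop 0.0003
64 144 ymid 0.0005 ztop 0.0006
6 0 
8 229 -0.0066
10 110 -0.0032
12 107 -0.0025
14 97 -0.0026
16 104 -0.0025
18 177 -0.002
20 0
```

```bash
python3 -m handwheel '[[0,0.0109,-0.0553,0,0,0,0],[0,0.0109,-0.0553,0,0,0,0],[0,0.0109,-0.0553,0,0,0,0],[0,0.0109,-0.0553,0,0,0,0],[0,0,0,0,0,0,0]]' 35
python3 -m handwheel '[[0,0,0,0,0,0,-10.2],[0,0,0,0,0,0,-10.2],[0,0,0,0,0,0,-10.2],[0,0,0,0,0,0,-10.2],[0,0,0,0,0,0,-10.2],[0,0,0,0,0,0,-10.2],[0,0,0,0,0,0,-10.2],[0,0,0,0,0,0,-10.2],[0,0,0,0,0,0,-10.2],[0,0,0,0,0,0,-10.2],[0,0,0,0,0,0,-10.2],[0,0,0,0,0,0,-10.2]]'
python3 -m handwheel '[[0,0,0,0,0,0,0],[0,0,0,0,0,0,0]]'
python3 -c "
from h import *
rel([.5807,-.0743,.0757],18.3)"
```

```text
time: 13.88
position: [0.5822, -0.0672, 0.1497]
tool_rot: [-3.119, 0.367, 0.004]
ft_force: [-0.7, -1.3, -1.1]
grip_width: 0.155
grip_force: 35.0
time: 15.38
position: [0.5799, -0.0752, 0.1503]
tool_rot: [-1.831, -2.551, 0.003]
ft_force: [-0.5, -0.2, -1.4]
grip_width: 0.157
grip_force: 35.0
time: 15.62
position: [0.5805, -0.0746, 0.151]
tool_rot: [-1.842, -2.544, 0.001]
ft_force: [0.1, 0.5, -0.8]
grip_width: 0.156
grip_force: 35.0
t 15.62 pos [ 0.5805 -0.0746  0.151 ] yawY 18.18 tilt [-0.06 -0.01] j7 0.54 F [ 0.1  0.5 -0.8] M [-0.05  0.02 -0.02] w 13.6 g 35.0
 shift [0.0002 0.0004 0.0753]
 turn z -0.12
```

```bash
python3 -m handwheel '[[0,0,0,0.03,0,0,0],[0,0,0,0.03,0,0,0],[0,0,0,0.015,0,0,0],[0,0,0,0,0,0,0],[0,0,0,0,0,0,0]]'
cat > meas.py <<'E'
from h import *
rel(None)
s=ctrl.get_state();w=snap("wrist");C=cloud(w)
R=Ro.from_rotvec(s["tool_rot"]).as_matrix();q=(C-s["position"])@R
near=np.hypot(C[:,0]-.5475,C[:,1]-.0245)
m=(C[:,2]>.0825)&(near<.02)
c=C[m].mean(0);print("spindle",m.sum(),c.round(4),"tool",q[m].mean(0).round(4),"z med",np.median(C[m,2]).round(4))
r=np.hypot(*(C[:,:2]-c[:2]).T);k=(r>.014)&(r<.021)&(C[:,2]>.05)&(C[:,2]<.084)
ss=np.sum((.08-C[k,2])*np.exp(6j*np.arctan2(*(C[k,:2]-c[:2]).T[::-1])));print("slot",np.degrees(np.angle(ss))/6%60,"crown top",np.percentile(C[k,2],80).round(4))
f=(q[:,0]>.024)&(q[:,0]<.072)&(np.abs(q[:,1])<.01)&(np.abs(q[:,2])<.012)&(r>.025)
for a in range(24,72,8):
    k=f&(q[:,0]*1000>=a)&(q[:,0]*1000<a+8)
    if k.sum()>5: print(a,k.sum(),"ymid",((q[k,1].max()+q[k,1].min())/2).round(4),q[k,1].mean().round(4),"top world z",np.percentile(C[k,2],85).round(4))
print("tip",np.percentile(q[f,0],99.5))
cv2.imwrite("pics/m%d.png"%int(float(s["time"])*100),w[0])
E
python3 meas.py
```

```text
time: 16.25
position: [0.5819, -0.0742, 0.0777]
tool_rot: [1.838, 2.546, 0.002]
ft_force: [0.8, -0.5, -0.0]
grip_width: 0.157
grip_force: 35.0
t 16.25 pos [ 0.5819 -0.0742  0.0777] yawY 18.37 tilt [ 0.1  -0.01] j7 0.59 F [ 0.8 -0.5 -0. ] M [-0.06  0.03  0.01] w 13.6 g 35.0
spindle 2419 [0.5468 0.0239 0.0865] tool [ 0.1042 -0.0024 -0.0089] z med 0.0865
slot 48.95868802325357 crown top 0.0785
24 220 ymid -0.0011 -0.0011 top world z 0.0776
32 225 ymid -0.0011 -0.0011 top world z 0.0772
40 226 ymid -0.0011 -0.0011 top world z 0.0774
48 231 ymid -0.0011 -0.0011 top world z 0.0773
56 234 ymid -0.0011 -0.0011 top world z 0.0774
64 191 ymid -0.0011 -0.0011 top world z 0.0771
tip 0.07051400271215612
```

```bash
python3 -m handwheel '[[0,0.006,-0.0013,0.0019,0,0,0],[0,0,0,0,0,0,0],[0,0,0,0,0,0,0],[0,0,0,0,0,0,0]]'; python3 meas.py
```

```text
time: 16.8
position: [0.5779, -0.0688, 0.0748]
tool_rot: [1.838, 2.548, 0.0]
ft_force: [0.1, -0.7, -1.4]
grip_width: 0.159
grip_force: 35.0
t 16.8 pos [ 0.5779 -0.0688  0.0748] yawY 18.39 tilt [ 0.01 -0.  ] j7 0.58 F [ 0.1 -0.7 -1.4] M [-0.11  0.04 -0.02] w 13.8 g 35.0
spindle 2547 [0.5468 0.024  0.0865] tool [ 0.0979 -0.0002 -0.0117] z med 0.0865
slot 48.96280953266162 crown top 0.0785
24 218 ymid -0.0011 -0.0011 top world z 0.0746
32 222 ymid -0.0011 -0.0011 top world z 0.0747
40 229 ymid -0.0011 -0.0011 top world z 0.0746
48 233 ymid -0.0011 -0.0011 top world z 0.0746
56 231 ymid -0.0011 -0.0011 top world z 0.0746
64 192 ymid -0.0011 -0.0011 top world z 0.0744
tip 0.07051319452842736
```

```bash
python3 -m handwheel '[[0,0,0.0016,-0.0006,0,0,-0.4],[0,0,0,0,0,0,0],[0,0,0,0,0,0,0],[0,0,0,0,0,0,0],[0,0,0,0,0,0,0]]'; python3 meas.py
```

```text
time: 17.48
position: [0.5794, -0.0682, 0.0753]
tool_rot: [1.829, 2.554, 0.0]
ft_force: [0.4, 0.9, -0.7]
grip_width: 0.158
grip_force: 35.0
t 17.48 pos [ 0.5794 -0.0682  0.0753] yawY 18.79 tilt [0. 0.] j7 0.58 F [ 0.4  0.9 -0.7] M [-0.05  0.06 -0.  ] w 13.8 g 35.0
spindle 2524 [0.5468 0.024  0.0865] tool [ 0.0978 -0.0011 -0.0113] z med 0.0865
slot 48.902101023921276 crown top 0.0785
24 220 ymid -0.0011 -0.0011 top world z 0.075
32 222 ymid -0.0011 -0.0011 top world z 0.0751
40 228 ymid -0.0011 -0.0011 top world z 0.0751
48 234 ymid -0.0011 -0.0011 top world z 0.0751
56 235 ymid -0.0011 -0.0011 top world z 0.0752
64 192 ymid -0.0011 -0.0011 top world z 0.0748
tip 0.07069343788581944
```

```bash
python3 -m handwheel '[[0,0.006,0,0,0,0,0],[0,0.006,0,0,0,0,0],[0,0.003,0,0,0,0,0],[0,0.003,0,0,0,0,0]]'; python3 -c "
from h import *
rel(None)"; python3 -m handwheel '[[0,0.003,0,0,0,0,0],[0,0.003,0,0,0,0,0]]';python3 -c "
from h import *
rel(None)"
```

```text
time: 18.02
position: [0.5735, -0.0508, 0.0753]
tool_rot: [1.828, 2.555, 0.0]
ft_force: [-0.5, 1.0, -0.0]
grip_width: 0.156
grip_force: 35.0
t 18.02 pos [ 0.5735 -0.0508  0.0753] yawY 18.82 tilt [0.01 0.01] j7 0.54 F [-0.5  1.  -0. ] M [-0.08  0.03  0.02] w 13.6 g 35.0
time: 18.27
position: [0.5716, -0.0453, 0.0753]
tool_rot: [1.829, 2.554, 0.0]
ft_force: [0.4, -0.0, -0.2]
grip_width: 0.161
grip_force: 35.0
t 18.27 pos [ 0.5716 -0.0453  0.0753] yawY 18.79 tilt [0.01 0.  ] j7 0.53 F [ 0.4 -0.  -0.2] M [-0.07  0.04  0.01] w 14.0 g 35.0
```

In the hole with no contact force. I'll advance to 5 mm short of the shoulder contact.

```bash
python3 -m handwheel '[[0,0.005,0,0,0,0,0],[0,0.005,0,0,0,0,0],[0,0.005,0,0,0,0,0],[0,0.005,0,0,0,0,0],[0,0.005,0,0,0,0,0],[0,0.002,0,0,0,0,0],[0,0,0,0,0,0,0]]'; python3 meas.py
```

```text
time: 19.15
position: [0.5629, -0.0198, 0.0753]
tool_rot: [1.828, 2.555, 0.0]
ft_force: [-0.6, 0.2, -0.5]
grip_width: 0.149
grip_force: 35.0
t 19.15 pos [ 0.5629 -0.0198  0.0753] yawY 18.81 tilt [0.01 0.  ] j7 0.48 F [-0.6  0.2 -0.5] M [-0.09 -0.01  0.  ] w 13.0 g 35.0
spindle 9139 [0.5506 0.0159 0.1436] tool [ 0.0377 -0.0001 -0.0683] z med 0.1626
slot 18.041798345741114 crown top 0.078
56 203 ymid -0.0 -0.0001 top world z 0.0787
64 620 ymid 0.0 -0.0004 top world z 0.0784
tip 0.07188551100204468
```

```bash
python3 -m handwheel '[[0,0.0015,0,0,0,0,0],[0,0.0015,0,0,0,0,0]]' | grep -E 'pos|force'; python3 -m handwheel '[[0,0.0006,0,0,0,0,0]]'| grep -E 'pos|force'; python3 -m handwheel '[[0,0.0006,0,0,0,0,0]]'| grep -E 'pos|force'; python3 -m handwheel '[[0,0.0006,0,0,0,0,0]]'| grep -E 'pos|force'
```

```text
position: [0.5619, -0.0172, 0.0752]
ft_force: [0.0, 0.0, -0.7]
grip_force: 35.0
position: [0.5617, -0.0164, 0.0752]
ft_force: [0.2, -0.3, -1.0]
grip_force: 35.0
position: [0.5616, -0.0159, 0.0753]
ft_force: [-0.3, 0.4, -0.7]
grip_force: 35.0
position: [0.5614, -0.0153, 0.0753]
ft_force: [-0.3, 1.0, 0.0]
grip_force: 35.0
```

```bash
for i in 1; do python3 -m handwheel '[[0,0.0006,0,0,0,0,0]]' | grep -E 'pos|ft_force'; python3 -m handwheel '[[0,0.0006,0,0,0,0,0]]'| grep -E 'pos|ft_force'; python3 -m handwheel '[[0,0.0006,0,0,0,0,0]]'| grep -E 'pos|ft_force'; done
```

```text
position: [0.5613, -0.0148, 0.0753]
ft_force: [-0.0, -0.6, -1.4]
position: [0.5612, -0.0144, 0.0754]
ft_force: [0.6, -0.5, -1.3]
position: [0.5611, -0.0141, 0.0754]
ft_force: [2.1, -1.8, -0.9]
```

```bash
python3 -m handwheel '[[0,0.0006,0,0,0,0,0]]' | grep -E 'pos|ft_force'; python3 -m handwheel '[[0,0.0006,0,0,0,0,0]]'| grep -E 'pos|ft_force'; python3 -m handwheel '[[0,0,0,0,0,0,0]]'| grep -E 'pos|ft_force'
```

```text
position: [0.561, -0.0138, 0.0755]
ft_force: [1.4, -2.9, -0.7]
position: [0.5609, -0.0135, 0.0755]
ft_force: [1.6, -4.0, -1.0]
position: [0.5609, -0.0134, 0.0755]
ft_force: [3.1, -3.6, 0.1]
```

```bash
python3 -m handwheel '[[0,0.0008,0,0,0,0,0],[0,0.0008,0,0,0,0,0]]'| grep -E 'pos|ft_force'
python3 - <<'E'
from h import *
rel(None)
w=snap("wrist");s=snap("scene");pickle.dump((w,s),open("d6.pkl","wb"));ci=w[2]
u,v=map(int,proj(ci,[.553,.005,.07],True))
a=cv2.resize(w[0][max(0,v-50):v+50,u-65:u+65],(520,400),interpolation=cv2.INTER_CUBIC)
u,v=map(int,proj(s[2],[.55,.01,.075]));b=cv2.resize(s[0][v-35:v+35,u-18:u+18],(205,400),interpolation=cv2.INTER_CUBIC)
cv2.imwrite("pics/w6.png",np.hstack([a,b]))
E
```

```text
position: [0.5607, -0.0129, 0.0756]
ft_force: [3.4, -7.1, -0.5]
t 20.82 pos [ 0.5607 -0.0129  0.0756] yawY 18.74 tilt [ 0.11 -0.14] j7 0.46 F [ 3.4 -7.1 -0.5] M [-1.67 -0.71 -0.01] w 13.7 g 35.0
```

View pics/w6.png

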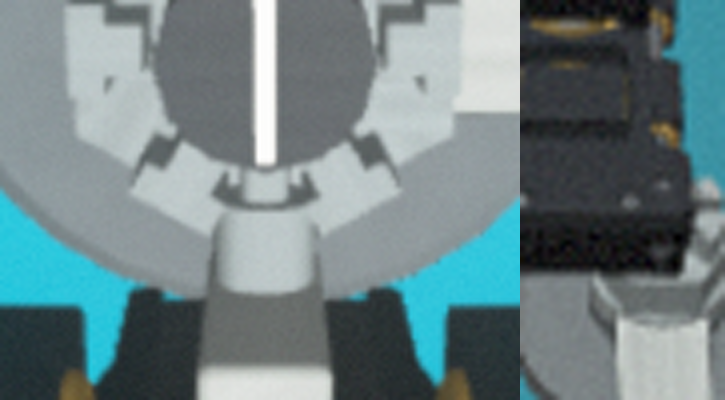

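Left pane: the shoulder at crop (265,210) sits against the crown with the shaft in the slot, in line with the scribed line. I'll release and retreat upward.

```bash
python3 -m handwheel '[[0,-0.0008,0,0,0,0,0],[0.04,0,0,0,0,0,0],[0.04,0,0,0,0,0,0],[0.04,0,0,0,0,0,0],[0.04,0,0,0,0,0,0],[0.04,0,0,-0.02,0,0,0],[0.04,0,0,-0.04,0,0,0],[0.04,0,0,-0.05,0,0,0],[0.04,-0.02,0,0,0,0,0],[0.04,0,0,0,0,0,0],[0.04,0,0,0,0,0,0]]'
python3 - <<'E'
from h import *
w=snap("wrist");pickle.dump(w,open("d7.pkl","wb"));ci=w[2]
u,v=map(int,proj(ci,[.553,.005,.07],True))
cv2.imwrite("pics/w7.png",cv2.resize(w[0][v-60:v+60,u-80:u+80],None,fx=5,fy=5,interpolation=cv2.INTER_CUBIC))
C=cloud(w);e=np.array([-.3195,.9476]);q=C[:,:2]-[.5468,.024]
x=q@e;y=q@[.9476,.3195]
k=(C[:,2]>.09)&(C[:,2]<.11)&(abs(y)<.012)&(x<-.02)&(x>-.06);print("block top",k.sum(),x[k].min(),x[k].max(),y[k].mean(),C[k,2].mean())
k=(np.hypot(x,y)>.0145)&(np.hypot(x,y)<.0205)&(C[:,2]>.05)&(C[:,2]<.085)&(abs(y)>.007)
s=np.sum((.08-C[k,2])*np.exp(6j*np.arctan2(q[k,1],q[k,0])));print("slot",np.degrees(np.angle(s))/6%60)
k=(x<-.024)&(x>-.029)&(abs(y)<.004)&(C[:,2]>.06);print("shoulder z",C[k,2].max() if k.any() else None)
E
```

```text
time: 22.3
position: [0.5658, -0.0299, 0.1844]
tool_rot: [-1.828, -2.553, 0.001]
ft_force: [1.1, 0.2, -0.3]
grip_width: 0.46
grip_force: 0.0
block top 493 -0.04778606393455468 -0.03192170025433792 0.0002278481516450442 0.09636562226087408
slot 49.081185750320714
shoulder z 0.27539794935643513
```

View pics/w7.png

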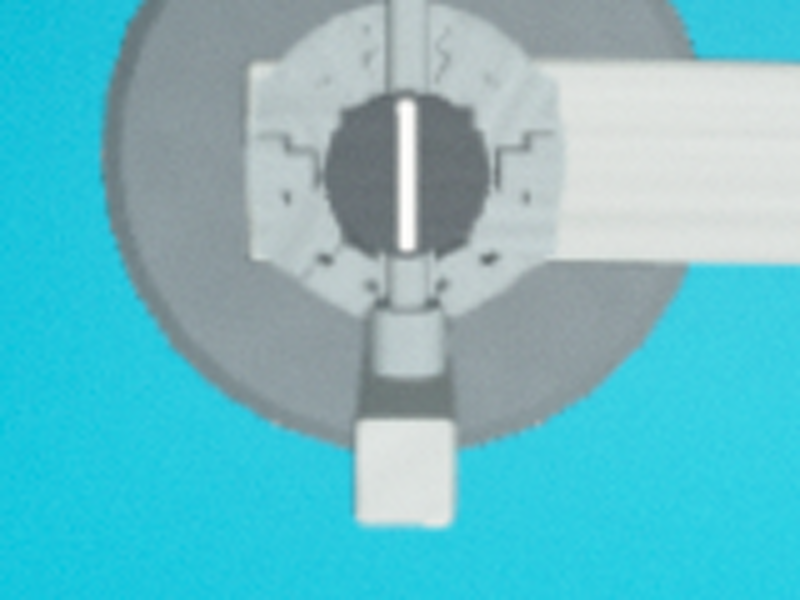

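The pin runs through both slots with its shoulder on the crown, and the block centre is 39.9 mm from the spindle axis (40 mm expected). The nut is still aligned and the gripper is clear.

```bash
python3 -c "
from bench import ctrl
print(ctrl.close_job())"
```

```text
the job is handed in; nothing more can be done
None
```

The nut came tight after about 41° and was turned on to the first aligned slot at about 68°, the pin is through with its shoulder against the nut, and the job was handed in at about 22 s with no verdict returned.

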